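# Shut the cutter case and present the knob blank on its carrier

### The job

Lower the lid of the plywood cutter case gently until it is fully closed, so that nothing can fall on the cutters. Then pick up by its upright grip the wooden carrier that has the loose ball in its pocket, without touching the ball or letting it out of its pocket, and finish holding it level and still over the middle of the closed lid, its underside about 10 cm above the lid: do not put it down, the program ends while the gripper holds it up. Leave the empty carrier and everything else on the bench where they are.

Things in the scene. Friction and masses are not known exactly. Their poses are not given: they have to be found in the camera images.
- lid (a joint): Angle of the cutter case's lid: 0 closed, growing as it opens upward; starts at 1.0 to 1.35. Stiff hinge: the lid stays where it is left and takes about 2 to 3 N near its free edge to push down. The lid is a plain plywood plate, 160 mm (hinge to free edge) by 180 mm (along the hinge), 10 mm thick, no handle.
- case_hinge (a point): Middle of the lid's hinge line (along y), on the far upper rim of the fixed plywood case, 70 mm above the bench; z up, -x towards the case's front. The case is an open box 150 (x) by 180 (y) by 70 mm high. At angle a the lid's underside runs from here along (-cos a, 0, sin a) in these axes, its thickness lying on the outer side (sin a, 0, cos a).
- lid_center (a point): Middle of the lid's outer face, 80 mm from the hinge; when the lid is closed this is the middle of its top, 80 mm above the bench, z up.
- carrier_grip (a point): Centre of the grip of the carrier with the ball, 46 mm above its underside. The carrier is a loose pale wooden board 170 (x) by 70 (y) by 18 mm, about 0.22 kg, on the bench. The grip is an upright fin in its middle, 44 mm long (x), 14 mm thick (y), from the board's top to 74 mm above its underside: pinch it across y from above.
- pocket (a point): Middle of the floor of the pocket that has the ball, 12 mm above the carrier's underside, 52 mm from the grip along the carrier's +x; same axes as the carrier. The pocket is round, 48 mm across and 6 mm deep; a like one on the other side of the grip is empty.
- ball_center (a point): Centre of the loose turned wooden ball, 36 mm in diameter, about 25 g. It has some 10 mm of play in its pocket and rolls over the pocket's rim if the carrier is tipped about 45 degrees or jerked.
- spare_grip (a point): Centre of the upright grip of a second carrier of the same make, with both pockets empty; to be left alone.
- chisel: Wood chisel lying on the bench, 260 mm long along its x, 30 mm thick; to be left alone. Origin under its ferrule.
- mallet: Wooden mallet lying down, 280 mm long along its x, head 110 mm wide, 60 mm high; to be left alone. Origin on the bench under the handle.
- glue: White glue bottle, 60 mm in diameter and 170 mm high, standing; to be left alone. Origin at its foot.
- sander: Cork sanding block, 110 x 65 x 33 mm; to be left alone. Origin under its centre.
- leg_blank: Stained wooden furniture leg blank, 200 x 55 x 35 mm, lying down; to be left alone. Origin under its centre.
- jar: White ceramic cup, 76 mm in diameter and 90 mm high, standing; to be left alone. Origin at its foot.
- try_square: Try square lying flat, wooden stock 120 mm along its y, steel blade 180 mm along its x, 16 mm high; to be left alone. Origin under the middle of the stock.

How it is judged (in metres and radians):
On the way, in this order (a step that is already met when the one before it is completed fails the run):
1. the lid is fully closed while the carrier still stands on the bench (value of joint lid below 0.05 rad and height (world z) of carrier_grip below 0.06 m), for 0.2 s.
2. the carrier is lifted clear of the bench by the gripper, the ball in its pocket (height (world z) of carrier_grip above 0.1 m and contact force between the fingers and carrier above 1 N and horizontal distance between ball_center and pocket below 0.02 m), for 0.2 s.
At the end, for the whole second after the job is handed in: Lid closed (within 0.06 rad). The gripper holds the carrier still, within 0.1 rad of level, its grip within 40 mm of the lid's middle seen from above, its underside 60 to 150 mm above the lid (grip centre 186 to 276 mm up), on nothing else; the ball lies in its pocket (value of joint lid below 0.06 rad and horizontal distance between carrier_grip and lid_center below 0.04 m and height (world z) of carrier_grip between 0.186 and 0.276 m and angle between carrier_grip's own z axis and vertical below 0.1 rad and linear speed of carrier below 0.03 m/s and angular speed of carrier below 0.3 rad/s and contact force between the fingers and carrier above 1 N and horizontal distance between ball_center and pocket below 0.018 m and z of ball_center in the frame of pocket between 0.012 and 0.022 m); the arm keeps its last pose, push and grip.
It fails at once if the ball leaves its pocket (horizontal distance between ball_center and pocket above 0.03 m or z of ball_center in the frame of pocket above 0.03 m).
It fails at once if the robot touches the ball (contact force between any of the fingers, the arm and ball above 0.3 N).
It fails at once if the lid is slammed (faster than 3 rad/s) (velocity of joint lid below -3 rad/s).
It fails at once if the empty carrier or another bystander is shifted by more than 30 mm (distance of any of spare_grip, chisel, mallet, glue, sander, leg_blank, jar, try_square from where it was at the start of the episode above 0.03 m).
It also fails if it takes over 64 s, if anything falls off the work surface, if the arm or the gripper's body presses on something with over 40 N, if the wrist force passes 120 N, or if a joint passes its speed limit or range.

### The arm

A 6-joint arm with a two-finger parallel gripper is mounted at the origin on the work surface. World frame = base frame: x ahead of the robot, y to its left, z up, the work surface at z = 0. Lengths are in mm, angles in rad, forces in N, time in s.
With the tool pointing down it reaches from about 350 to 975 mm from the base axis. Payload 7.1 kg.
Tool frame: the origin (TCP) lies at the very end of the fingers, on their centre line; the grasp point (between the pads) lies 19 mm behind it; z points along the fingers, x is the direction in which the jaws open and shut, and the axes are right-handed (so a half turn about z gives the same grasp; the last joint's range is limited). The gripper opens to 88 mm and grips with 3 to 60 N. Pads are 20 mm wide; open, the fingers measure 115 mm over their backs; the gripper's body (75 mm by 178 mm) begins 61 mm behind the grasp point.
Start: joints at [-1.149, 0.423, 1.63, -0, 1.089, -0.019], TCP at [266.679, -565.232, 222.675] pointing down, gripper open.
Joint ranges: [-3, 3], [-0.9, 2.11], [0.09, 2.58], [-1.31, 4.45], [0.11, 2.69], [-2.54, 2.54]. Speed limits (rad/s): [2.39, 2.39, 3.01, 3.14, 3.14, 3.14].

### API

Orientations are given as a rotation vector (axis times angle).
In Python, from workcell import ctrl gives the robot as it stands. The module is installed in compiled form; this text tells all that it offers.
- The arm moves only by the tool move_arm, never from a script. Its argument "motion" is a list of rows, each a list of 2 entries, a list of its own where there are three numbers: the shift along the tool's x, y, z normalised to -1 to 1, where 1 is 150 mm, then the turn, a rotation vector about the tool's x, y, z normalised to -1 to 1, where 1 is 60 degrees. In form: [[[x, y, z], [rx, ry, rz]], ...]. A call has exactly 5 rows; each row is the pose to reach, as a shift and turn from the pose commanded when the call began, along the tool's axes at that moment; what a row does not reach only later rows make up. A row lasts 1/8 s, in which the tool goes at most 62.5 mm and 10.7 degrees, less where a joint would pass 70% of its speed; a pose out of reach is approached as far as the arm can. A call with a number of a shift or a turn outside -1 to 1 is refused whole. A call with a gripper value outside its range is refused whole. "gripper" is the opening, from 0 (shut) to 1 (fully open), set as the call begins (left out, the last holds). The fingers move at their own pace and stop on an object; the grip force is fixed at half the most. Time passes only in rows, so rows that repeat a pose let the fingers close, or fill a call up. It gives the time, the measured TCP pose, the force and the opening at its end, in the units of the state.
- ctrl.get_obs(): the state, without advancing time (a new reading comes with each control period).
- ctrl.get_image(name): name is "scene" or "top"; returns a dict with "pixels" (420x560x3 uint8, red, green, blue), "camera_matrix" (3x3 intrinsics, pixels), "R" (3x3) and "t" (3): a world point X has camera coordinates R X + t. Camera axes: x right, y down, z forward; pixel columns grow to the right and rows downward; lengths in mm; the calibration is good to about 2 mm. A picture is of the moment at which its call begins. There is no depth.
- ctrl.close_job(): hands the job in, once; it reports no verdict.
Trained networks look in the newest picture that a camera, given by its name, has taken for a name from the list of things; names that differ only in an ending like _2 or _b are one class to them, and where a whole thing is asked for, a point or a joint stands for the part that bears it (a point fixed in the world has none). Each returns a list of dicts, best first, with "p" (0 to 1); they miss things now and then, are a little off and sometimes report something else, mostly with a low value. They report only what shows in the picture. A call takes as long as a camera call.
- ctrl.boxes_of(camera, name): "location" ([x, y, z] in mm, in world coordinates, good to about 4 mm: the middle of the surface that is visible of it).
- ctrl.regions_of(camera, name): "mask" (420x560 bool, what is visible of it).
- ctrl.pinpoint(camera, name): "location" ([x, y, z] in mm, in world coordinates, good to about 4 mm: a listed point, or the origin of a listed thing).
The state is a dict: "t": time; "qpos": joint angles; "qvel": joint speeds; "joint_torque": joint torques, N m; "ee_pos": TCP position; "orientation": TCP orientation; "ft_force": force on the tool from outside, world axes, zero at the start; "moment": the same for the moment, N m; "width": finger opening in mm.
Only numpy, scipy, OpenCV 4.12 (cv2) and the standard library are available. Lean on these libraries where they do the work, as an engineer would, in place of code of your own. Each camera call takes 0.05 s, during which the arm holds its last target.

## Working session

There is one attempt and no reset: what is moved stays moved. The work goes in short steps, Python scripts to look and compute and a tool call to move; the robot and the scene stay as the last step left them, time stands still between calls to the robot, and variables do not carry over. Pictures are saved under pics/ and viewed, and the job is handed in when it is done.

Besides the shell and the picture viewer there is one more tool, called as a command line: name --argument value ..., lists and objects as JSON in quotes. move_arm: Moves the arm, as the interface text tells. Its arguments: {"type":"object","properties":{"motion":{"type":"array","items":{"type":"array"}},"gripper":{"type":"number"}},"required":["motion"]}

```bash
mkdir -p pics
cat > h.py <<'E'
import numpy as np,cv2
from workcell import ctrl
def snap(cam,fn):
    im=ctrl.get_image(cam); cv2.imwrite('pics/'+fn,im['pixels'][:,:,::-1]); return im
E
python3 - <<'E'
from h import *
for c in ['scene','top']:
    im=snap(c,c+'0.png'); print(c, im['camera_matrix'].round(1).tolist(), im['R'].round(3).tolist(), im['t'].round(1).tolist())
    for n in ['case_hinge','lid_center','carrier_grip','pocket','ball_center','spare_grip']:
        print(n,[(np.round(d['location'],0).tolist(),round(d['p'],2)) for d in ctrl.pinpoint(c,n)][:3])
o=ctrl.get_obs();print(o)
E
```

```text
scene [[532.7, 0.0, 280.1], [0.0, 532.7, 209.7], [0.0, 0.0, 1.0]] [[0.137, 0.991, 0.008], [0.578, -0.073, -0.812], [-0.804, 0.116, -0.583]] [-81.2, -267.7, 1934.5]
case_hinge [([620.0, -284.0, 66.0], 0.68)]
lid_center [([606.0, -284.0, 154.0], 0.77)]
carrier_grip [([496.0, -20.0, 52.0], 0.84)]
pocket [([547.0, -28.0, 14.0], 0.6)]
ball_center [([556.0, 266.0, 48.0], 0.28)]
spare_grip [([560.0, 262.0, 49.0], 0.83), ([499.0, -21.0, 50.0], 0.46)]
top [[451.6, 0.0, 277.7], [0.0, 451.6, 203.1], [0.0, 0.0, 1.0]] [[-0.012, -1.0, 0.006], [-0.998, 0.012, -0.059], [0.059, -0.006, -0.998]] [-3.6, 583.7, 1646.4]
case_hinge [([623.0, -276.0, 68.0], 0.92)]
lid_center [([605.0, -281.0, 150.0], 0.59)]
carrier_grip [([493.0, -20.0, 46.0], 0.82)]
pocket [([546.0, -26.0, 14.0], 0.88), ([494.0, -23.0, 48.0], 0.37)]
ball_center [([539.0, -498.0, -1.0], 0.44)]
spare_grip [([555.0, 261.0, 44.0], 0.78)]
{'t': 0.7, 'qpos': array([-1.14901077e+00,  4.23068422e-01,  1.62991050e+00, -1.99615522e-05,
        1.08861051e+00, -1.89544341e-02]), 'qvel': array([ 0.00034145, -0.00121455, -0.0006874 , -0.00195146, -0.00196463,
        0.00202497]), 'joint_torque': array([ 1.68607139e-04, -5.44423199e+01, -2.74000329e+01,  6.44827005e-02,
        1.67835318e-02,  6.83942375e-06]), 'ee_pos': array([ 266.66515968, -565.23081381,  222.69066089]), 'orientation': array([ 2.65329978e+00, -1.68211200e+00, -1.10897910e-05]), 'ft_force': array([-0.27805395,  0.63775352,  0.70589907]), 'moment': array([-0.00234156,  0.00860811, -0.04019727]), 'width': 87.7746027070338}
```

View pics/scene0.png

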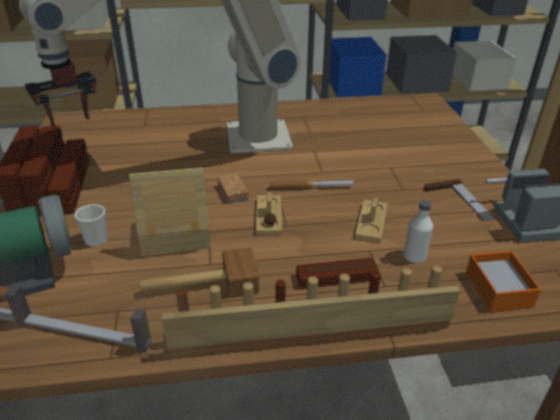

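View pics/top0.png

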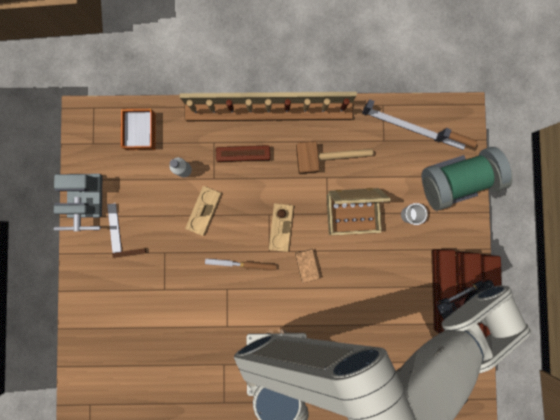

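```bash
cat >> h.py <<'E'
from scipy.optimize import minimize
def proj(im,X):
    c=np.asarray(X,float)@np.array(im['R']).T+np.array(im['t']); p=c@np.array(im['camera_matrix']).T
    return p[:,:2]/p[:,2:]
def render(ims,polys3,k=4):
    m=np.zeros((420*k,560*k),np.uint8)
    for P in polys3:
        h=cv2.convexHull((((proj(ims,P)+.5)*k)).astype(np.int32)); cv2.fillConvexPoly(m,h,1)
    return cv2.resize(m.astype(np.float32),(560,420),interpolation=cv2.INTER_AREA)
def iou(a,b): return np.minimum(a,b).sum()/np.maximum(a,b).sum()
def boxpts(lo,hi): return np.array([[x,y,z] for x in (lo[0],hi[0]) for y in (lo[1],hi[1]) for z in (lo[2],hi[2])])
def rz(y): return np.array([[np.cos(y),-np.sin(y),0],[np.sin(y),np.cos(y),0],[0,0,1]])
def carrier(p):
    t=np.array([p[0],p[1],0])
    a=np.linspace(0,2*np.pi,24)
    fin=boxpts([-22,-7,18],[22,7,74]); b=boxpts([-85,-35,0],[85,35,18])
    return [b@rz(p[2]).T+t, fin@rz(p[2]).T+t]
def lid(p): # hx,hy,yaw,a
    a=p[3]; u=np.array([-np.cos(a),0,np.sin(a)]); n=np.array([np.sin(a),0,np.cos(a)])
    P=np.array([r*u+[0,y,0]+k*n for r in (0,160) for y in (-90,90) for k in (0,10)])
    return [P@rz(p[2]).T+[p[0],p[1],70]]
def fit(model,masks,ims,x0,steps):
    f=lambda z:-sum(iou(render(i,model(np.array(x0)+z*steps)),m) for i,m in zip(ims,masks))
    best=None
    n=len(x0)
    r=minimize(f,np.zeros(n),method='Nelder-Mead',options=dict(initial_simplex=np.vstack([np.zeros(n),np.eye(n)]),xatol=.01,fatol=1e-4,maxiter=300))
    return np.array(x0)+r.x*steps,-r.fun
E
python3 - <<'E'
from h import *
ims=[ctrl.get_image(c) for c in ('scene','top')]
for n,mod,x0,st in [('lid',lid,[622,-280,0.0,1.2],[8,8,.1,.1]),('carrier_grip',carrier,[494,-20,-.13],[8,8,.15])]:
    ms=[]
    for c,i in zip(('scene','top'),ims):
        r=ctrl.regions_of(c,n); print(n,c,[(round(d['p'],2),int(d['mask'].sum()),np.argwhere(d['mask']).mean(0).round().tolist()) for d in r])
        if r: ms.append((r[0]['mask'].astype(np.float32),i))
    for sel in ([0],[1],[0,1]):
        try: print(sel,fit(mod,[ms[k][0] for k in sel],[ms[k][1] for k in sel],x0,np.array(st)))
        except Exception as e: print(e)
    for k,(m,i) in enumerate(ms):
        v=i['pixels'].copy(); v[m>0,0]=255; cv2.imwrite(f'pics/m_{n}_{k}.png',v[:,:,::-1])
for n in ['lid']:
    for c in ('scene','top'): print(ctrl.boxes_of(c,n), ctrl.pinpoint(c,'ball_center'))
E
python3 - <<'E'
import cv2,numpy as np
a=[cv2.imread(f'pics/m_{n}_{k}.png') for n in('lid','carrier_grip') for k in (0,1)]
b=[cv2.resize(i[130:280,80:440],None,fx=1.1,fy=1.1) for i in a]
cv2.imwrite('pics/masks.png',np.vstack([np.hstack(b[:2]),np.hstack(b[2:])]))
E
```

```text
lid scene [(0.89, 4627, [201.0, 169.0]), (0.68, 102, [219.0, 270.0])]
lid top [(0.98, 811, [196.0, 358.0]), (0.56, 2362, [211.0, 354.0])]
[0] (array([ 6.19454890e+02, -2.79013073e+02,  4.65169829e-02,  1.23351208e+00]), np.float64(0.9773126840591431))
[1] (array([ 6.18546093e+02, -2.78988615e+02,  5.88132666e-02,  1.25638194e+00]), np.float64(0.9434863924980164))
[0, 1] (array([ 6.18450983e+02, -2.79353841e+02,  5.10598664e-02,  1.25666123e+00]), np.float64(1.9214437007904053))
carrier_grip scene [(0.8, 862, [214.0, 269.0])]
carrier_grip top [(0.97, 822, [229.0, 280.0])]
[0] (array([ 4.92979324e+02, -1.78016977e+01, -1.36413808e-01]), np.float64(0.8388790488243103))
[1] (array([ 4.93987050e+02, -1.89816781e+01, -1.29020250e-01]), np.float64(0.8863745331764221))
[0, 1] (array([ 4.93046814e+02, -1.82770714e+01, -1.30853793e-01]), np.float64(1.7179076671600342))
[{'location': [606.6, -277.1, 151.9], 'p': 0.67}] [{'location': [550.8, -18.4, 33.7], 'p': 0.71}]
[{'location': [595.0, -279.6, 173.5], 'p': 0.56}, {'location': [704.1, 329.6, 113.9], 'p': 0.29}] [{'location': [544.8, -19.8, 30.5], 'p': 0.43}]
```

View pics/masks.png

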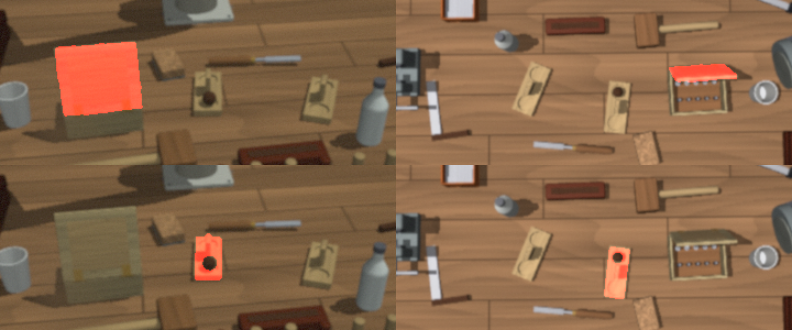

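```bash
cat >> h.py <<'E'
from scipy.spatial.transform import Rotation as Ro
def state():
    o=ctrl.get_obs(); R=Ro.from_rotvec(o['orientation']).as_matrix()
    print('t',round(o['t'],2),'pos',o['ee_pos'].round(1),'yawx',round(np.arctan2(R[1,0],R[0,0]),3),'down',R[:,2].round(3),'F',o['ft_force'].round(1),'w',round(o['width'],1))
    return o['ee_pos'],R
def go(*targets):
    p,R=state()
    for T in targets: print(np.round(T,1),'->',((R.T@(np.array(T)-p))/150).round(3))
E
python3 -c "
from h import *
p,R=state()
go(p+np.array([90,60,105]))"
```

```text
t 1.2 pos [ 266.7 -565.2  222.7] yawx -1.13 down [-0.  0. -1.] F [-0.3  0.2  0.7] w 87.6
t 1.2 pos [ 266.7 -565.2  222.7] yawx -1.13 down [-0.  0. -1.] F [-0.3  0.2  0.7] w 87.6
[ 356.7 -505.2  327.7] -> [-0.106 -0.713 -0.7  ]
```

move_arm --motion '[[[-0.02,-0.1,-0.3],[0,0,0.15]],[[-0.04,-0.25,-0.6],[0,0,0.3]],[[-0.06,-0.45,-0.75],[0,0,0.45]],[[-0.1,-0.7,-0.75],[0,0,0.546]],[[-0.1,-0.9,-0.75],[0,0,0.546]]]' --gripper 0

```text
t: 1.82
ee_pos: [383.4, -493.3, 335.8]
orientation: [-2.07, 2.363, -0.001]
ft_force: [-0.0, -0.8, -0.7]
width: 41.3
```

```bash
python3 -c "
from h import *
go([690,-280,330],[680,-280,175])"
```

```text
t 1.82 pos [ 383.4 -493.3  335.8] yawx -1.703 down [ 0.001 -0.001 -1.   ] F [-0.  -0.8 -0.7] w 41.3
[ 690 -280  330] -> [-1.678 -1.84   0.039]
[ 680 -280  175] -> [-1.67  -1.773  1.072]
```

move_arm --motion '[[[-0.2,-0.22,0],[0,0,0]],[[-0.4,-0.45,0],[0,0,0]],[[-0.6,-0.67,0],[0,0,0]],[[-0.75,-0.85,0],[0,0,0]],[[-0.85,-0.95,0],[0,0,0]]]'

```text
t: 2.45
ee_pos: [541.5, -385.2, 335.0]
orientation: [2.073, -2.361, -0.0]
ft_force: [0.2, 0.6, 0.4]
width: 0.8
```

move_arm --motion '[[[-0.15,-0.16,0],[0,0,0]],[[-0.35,-0.4,0],[0,0,0]],[[-0.55,-0.6,0],[0,0,0]],[[-0.75,-0.8,0.04],[0,0,0]],[[-0.83,-0.88,0.04],[0,0,0]]]'

```text
t: 3.08
ee_pos: [688.2, -278.8, 328.2]
orientation: [2.073, -2.36, -0.002]
ft_force: [-0.7, -0.4, 0.4]
width: 0.4
```

```bash
python3 -c "
from h import *
go([690,-280,330],[690,-280,175])
snap('scene','s1.png')"
```

```text
t 3.08 pos [ 688.2 -278.8  328.2] yawx -1.7 down [-0.001  0.001 -1.   ] F [-0.7 -0.4  0.4] w 0.4
[ 690 -280  330] -> [ 0.007 -0.013 -0.012]
[ 690 -280  175] -> [ 0.007 -0.014  1.021]
```

View pics/s1.png

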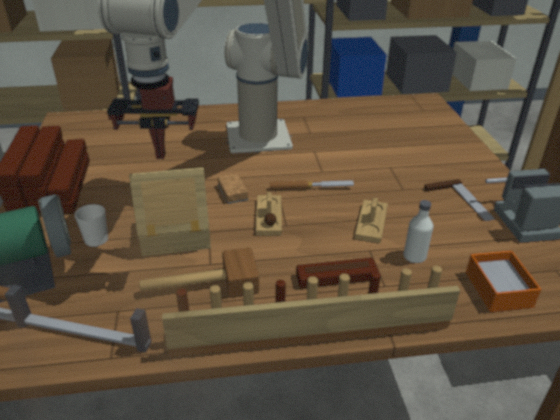

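move_arm --motion '[[[0,0,0.2],[0,0,0]],[[0,0,0.4],[0,0,0]],[[0,0,0.6],[0,0,0]],[[0,0,0.8],[0,0,0]],[[0,0,0.97],[0,0,0]]]'

```text
t: 3.75
ee_pos: [686.1, -281.5, 182.9]
orientation: [2.069, -2.363, -0.0]
ft_force: [0.5, 0.2, 0.1]
width: 0.5
```

move_arm --motion '[[[0.02,0.15,0],[0,0,0]],[[0.04,0.3,0],[0,0,0]],[[0.055,0.4,0],[0,0,0]],[[0.06,0.46,0],[0,0,0]],[[0.07,0.52,0],[0,0,0]]]'

```text
t: 4.38
ee_pos: [608.5, -280.7, 184.1]
orientation: [-2.071, 2.362, -0.001]
ft_force: [-1.1, -0.6, -0.7]
width: 0.3
```

```bash
python3 -c "
from h import *
T=[]
for a in np.arange(1.25,.74,-.05):
  T.append([618.5-115*np.cos(a)+10*np.sin(a)+10,-281,70+115*np.sin(a)+10*np.cos(a)])
go(*T)
snap('scene','s2.png')"
```

```text
t 4.38 pos [ 608.5 -280.7  184.1] yawx -1.702 down [ 0.001 -0.    -1.   ] F [-1.1 -0.6 -0.7] w 0.3
[ 601.7 -281.   182.3] -> [0.008 0.044 0.012]
[ 596.1 -281.   180.8] -> [0.013 0.081 0.022]
[ 590.7 -281.   179.1] -> [0.018 0.118 0.033]
[ 585.2 -281.   177. ] -> [0.023 0.153 0.047]
[ 580.  -281.   174.7] -> [0.027 0.188 0.062]
[ 574.8 -281.   172.2] -> [0.032 0.222 0.079]
[ 569.7 -281.   169.4] -> [0.036 0.256 0.098]
[ 564.8 -281.   166.3] -> [0.04  0.288 0.118]
[ 560.1 -281.   163. ] -> [0.044 0.319 0.14 ]
[ 555.6 -281.   159.5] -> [0.048 0.35  0.164]
[ 551.2 -281.   155.7] -> [0.052 0.379 0.189]
```

View pics/s2.png

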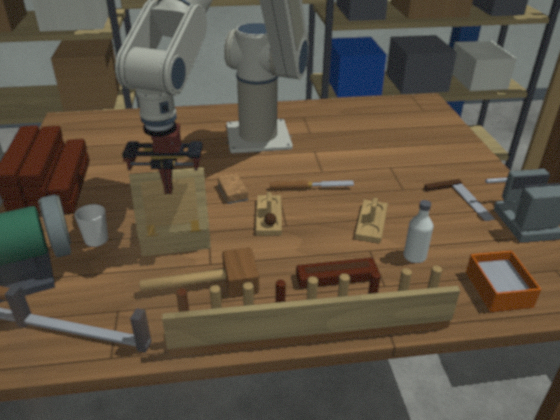

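The fingertip, at pixel (168,192), is in front of the lid's outer face and about to touch it.

move_arm --motion '[[[0.008,0.044,0.012],[0,0,0]],[[0.013,0.08,0.022],[0,0,0]],[[0.018,0.118,0.033],[0,0,0]],[[0.023,0.153,0.047],[0,0,0]],[[0.027,0.188,0.062],[0,0,0]]]'

```text
t: 5.05
ee_pos: [579.9, -280.7, 174.1]
orientation: [2.071, -2.362, 0.0]
ft_force: [0.6, -1.0, 0.4]
width: 0.4
```

move_arm --motion '[[[0.005,0.034,0.017],[0,0,0]],[[0.009,0.068,0.036],[0,0,0]],[[0.013,0.1,0.056],[0,0,0]],[[0.017,0.131,0.078],[0,0,0]],[[0.021,0.162,0.102],[0,0,0]]]'

```text
t: 5.68
ee_pos: [555.4, -280.6, 158.9]
orientation: [-2.071, 2.362, 0.0]
ft_force: [1.0, -1.5, 0.9]
width: 0.0
```

```bash
python3 -c "
from h import *
T=[]
for a in np.arange(.75,-.01,-.05):
  T.append([618.5-115*np.cos(a)+10*np.sin(a)+10,-281,70+115*np.sin(a)+10*np.cos(a)])
go(*T)
snap('scene','s3.png')"
```

```text
t 5.67 pos [ 555.4 -280.6  158.9] yawx -1.702 down [-0.  0. -1.] F [ 1.  -1.5  0.9] w 0.0
[ 551.2 -281.   155.7] -> [0.007 0.028 0.021]
[ 547.  -281.   151.7] -> [0.01  0.055 0.047]
[ 543.  -281.   147.6] -> [0.014 0.082 0.075]
[ 539.2 -281.   143.2] -> [0.017 0.107 0.104]
[ 535.7 -281.   138.6] -> [0.02  0.13  0.135]
[ 532.4 -281.   133.9] -> [0.023 0.152 0.166]
[ 529.3 -281.   129. ] -> [0.026 0.172 0.199]
[ 526.5 -281.   124. ] -> [0.028 0.191 0.232]
[ 523.9 -281.   118.8] -> [0.03  0.208 0.267]
[ 521.6 -281.   113.5] -> [0.032 0.223 0.302]
[ 519.5 -281.   108.1] -> [0.034 0.237 0.338]
[ 517.8 -281.   102.6] -> [0.036 0.248 0.375]
[ 516.3 -281.    97.1] -> [0.037 0.258 0.412]
[ 515.1 -281.    91.4] -> [0.038 0.266 0.449]
[ 514.1 -281.    85.7] -> [0.039 0.272 0.487]
[ 513.5 -281.    80. ] -> [0.039 0.277 0.526]
```

View pics/s3.png

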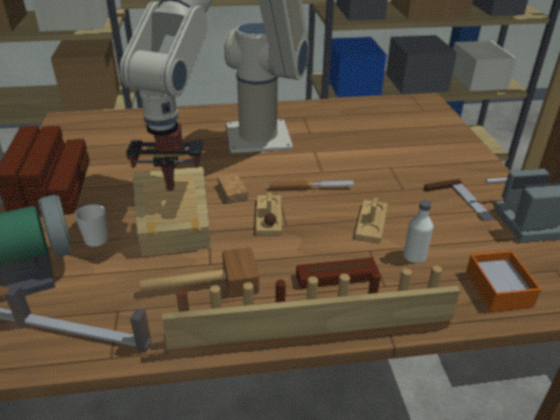

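The lid has come down to about 0.8 rad, with its free edge at rows 170-180. I'll continue the arc.

move_arm --motion '[[[0.007,0.028,0.021],[0,0,0]],[[0.01,0.055,0.047],[0,0,0]],[[0.014,0.082,0.075],[0,0,0]],[[0.017,0.107,0.104],[0,0,0]],[[0.02,0.13,0.135],[0,0,0]]]'

```text
t: 6.35
ee_pos: [535.7, -281.1, 138.5]
orientation: [2.071, -2.362, -0.0]
ft_force: [1.4, -0.3, 0.7]
width: 0.4
```

move_arm --motion '[[[0.003,0.022,0.031],[0,0,0]],[[0.006,0.042,0.064],[0,0,0]],[[0.008,0.061,0.097],[0,0,0]],[[0.01,0.078,0.132],[0,0,0]],[[0.012,0.093,0.167],[0,0,0]]]'

```text
t: 6.98
ee_pos: [521.7, -281.0, 113.4]
orientation: [2.071, -2.362, -0.0]
ft_force: [0.4, -1.4, 1.7]
width: 0.2
```

move_arm --motion '[[[0.002,0.014,0.036],[0,0,0]],[[0.004,0.025,0.073],[0,0,0]],[[0.005,0.035,0.11],[0,0,0]],[[0.006,0.043,0.147],[0,0,0]],[[0.007,0.049,0.185],[0,0,0]]]'

```text
t: 7.6
ee_pos: [514.4, -281.0, 85.6]
orientation: [2.071, -2.362, -0.0]
ft_force: [0.3, -0.6, 0.2]
width: 0.2
```

```bash
python3 -c "
from h import *
go([513,-281,80],[513,-281,77])
snap('scene','s4.png')"
```

```text
t 7.6 pos [ 514.4 -281.    85.6] yawx -1.702 down [-0.  0. -1.] F [ 0.3 -0.6  0.2] w 0.2
[ 513 -281   80] -> [0.001 0.009 0.037]
[ 513 -281   77] -> [0.001 0.009 0.057]
```

View pics/s4.png

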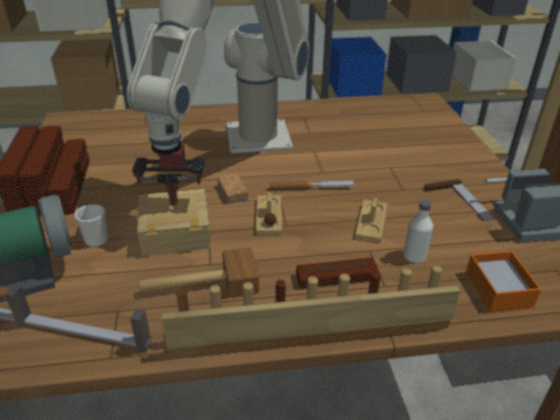

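move_arm --motion '[[[0,0.004,0.012],[0,0,0]],[[0,0.008,0.024],[0,0,0]],[[0,0.009,0.036],[0,0,0]],[[0,0.009,0.042],[0,0,0]],[[0,0.009,0.042],[0,0,0]]]'

```text
t: 8.28
ee_pos: [513.3, -280.9, 80.8]
orientation: [-2.071, 2.362, -0.001]
ft_force: [-2.6, 1.9, 10.6]
width: 0.1
```

move_arm --motion '[[[0,0,-0.1],[0,0,0]],[[0,0,-0.25],[0,0,0]],[[-0.15,0,-0.45],[0,0,0]],[[-0.4,0,-0.55],[0,0,0]],[[-0.7,0,-0.55],[0,0,0]]]' --gripper 0

```text
t: 8.9
ee_pos: [528.0, -176.6, 164.4]
orientation: [-2.068, 2.362, -0.005]
ft_force: [0.3, 0.1, -0.2]
width: 0.5
```

Run:
```python
from h import *
ims=[snap(c,c+'5.png') for c in ('scene','top')]
r=[ctrl.regions_of(c,'lid') for c in ('scene','top')]
for x in r: print([(round(d['p'],2),int(d['mask'].sum()),np.argwhere(d['mask']).mean(0).round().tolist()) for d in x])
for c in ('scene','top'): print(ctrl.pinpoint(c,'lid_center'),ctrl.pinpoint(c,'carrier_grip'))
go([493.3,-18.3,160])
```

```text
[(0.65, 2468, [212.0, 172.0])]
[(0.61, 1049, [212.0, 364.0])]
[{'location': [539.3, -287.5, 86.0], 'p': 0.89}] [{'location': [498.2, -21.4, 50.5], 'p': 0.91}]
[{'location': [539.9, -287.1, 81.9], 'p': 0.76}] [{'location': [494.5, -20.3, 49.4], 'p': 0.72}]
t 9.3 pos [ 526.8 -177.8  162.2] yawx -1.703 down [-0. -0. -1.] F [-1.1 -1.4 -0.3] w 0.5
[493.3 -18.3 160. ] -> [-1.024  0.361  0.014]
```

View pics/scene5.png

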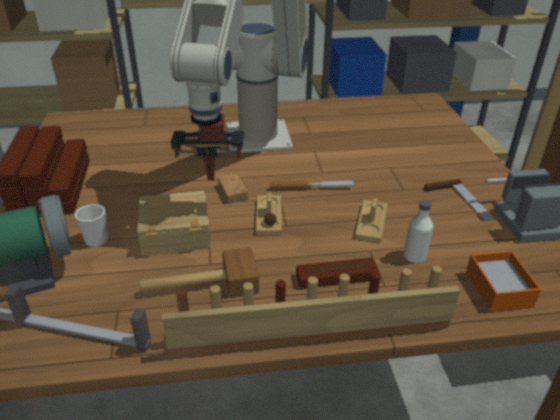

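View pics/top5.png

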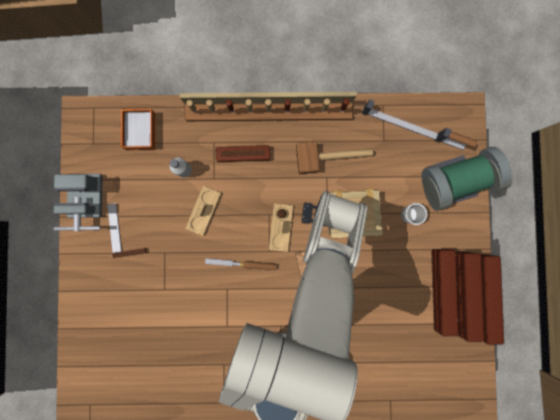

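The lid lies closed on the case at scene pixels (140-208, 195-225). The ball is still in its pocket at (270,219). Next I move over the grip and open the gripper.

move_arm --motion '[[[-0.25,0.08,0],[0,0,0]],[[-0.5,0.17,0],[0,0,0]],[[-0.75,0.27,0],[0,0,0]],[[-0.9,0.33,0],[0,0,0]],[[-1.0,0.36,0],[0,0,0]]]' --gripper 0.8

```text
t: 9.93
ee_pos: [492.7, -20.7, 162.2]
orientation: [2.071, -2.362, -0.0]
ft_force: [0.5, -0.7, -0.4]
width: 46.9
```

Run:
```python
from h import *
go([494,-18.8,100],[494,-18.8,28])
ims=snap('scene','s6.png')
cv2.imwrite('pics/s6c.png',cv2.resize(ims['pixels'][120:260,180:340,::-1],None,fx=4,fy=4))
```

```text
t 9.93 pos [492.7 -20.7 162.2] yawx -1.702 down [-0. -0. -1.] F [ 0.5 -0.7 -0.4] w 46.9
[494.  -18.8 100. ] -> [-0.014 -0.007  0.415]
[494.  -18.8  28. ] -> [-0.014 -0.007  0.895]
```

View pics/s6c.png

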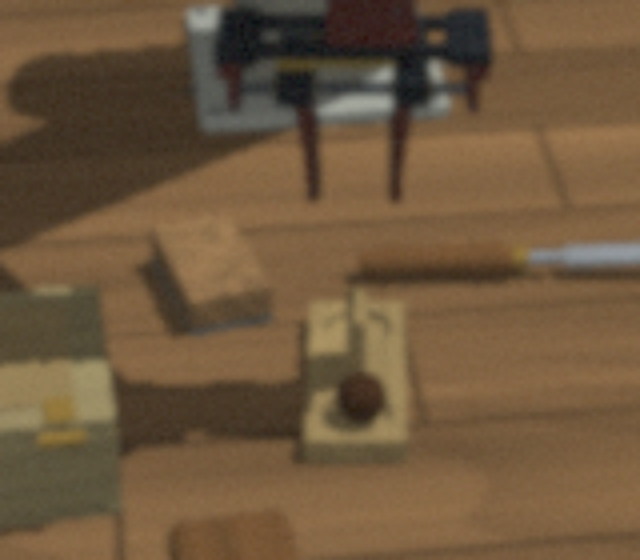

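Fingers straddle the fin, with the fin at crop column 355 and the fingers at 313 and 395. The ball is clear, so I descend.

move_arm --motion '[[[-0.01,-0.007,0.1],[0,0,0]],[[-0.014,-0.007,0.2],[0,0,0]],[[-0.014,-0.007,0.3],[0,0,0]],[[-0.014,-0.007,0.4],[0,0,0]],[[-0.014,-0.007,0.45],[0,0,0]]]'

```text
t: 10.6
ee_pos: [493.7, -19.2, 93.3]
orientation: [2.07, -2.361, -0.002]
ft_force: [-0.1, -0.1, -0.1]
width: 70.4
```

move_arm --motion '[[[0,0,0.1],[0,0,0]],[[0,0,0.2],[0,0,0]],[[0,0,0.3],[0,0,0]],[[0,0,0.38],[0,0,0]],[[0,0,0.44],[0,0,0]]]'

```text
t: 11.22
ee_pos: [494.1, -19.0, 27.8]
orientation: [2.071, -2.362, -0.001]
ft_force: [-0.5, 0.0, -0.1]
width: 70.2
```

Run:
```python
from h import *
state()
ims=snap('scene','s7.png')
cv2.imwrite('pics/s7c.png',cv2.resize(ims['pixels'][120:260,180:340,::-1],None,fx=4,fy=4))
```

```text
t 11.22 pos [494.1 -19.   27.8] yawx -1.702 down [-0.001  0.    -1.   ] F [-0.5  0.  -0.1] w 70.2
```

View pics/s7c.png

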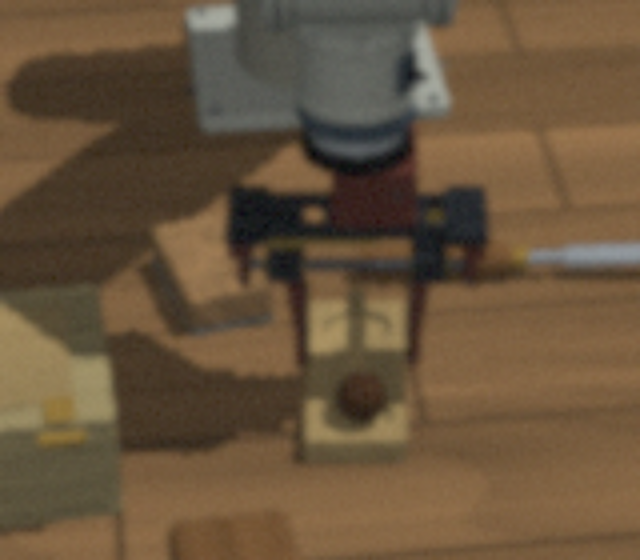

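Fin is centred between the fingers (crop columns 298 and 418, fin at 357). I'll close in two steps.

move_arm --motion '[[[0,0,0],[0,0,0]],[[0,0,0],[0,0,0]],[[0,0,0],[0,0,0]],[[0,0,0],[0,0,0]],[[0,0,0],[0,0,0]]]' --gripper 0.22

```text
t: 11.9
ee_pos: [494.4, -19.1, 28.9]
orientation: [-2.071, 2.362, -0.0]
ft_force: [1.1, -0.4, -0.4]
width: 23.7
```

move_arm --motion '[[[0,0,0],[0,0,0]],[[0,0,0],[0,0,0]],[[0,0,0],[0,0,0]],[[0,0,0],[0,0,0]],[[0,0,0],[0,0,0]]]' --gripper 0

```text
t: 12.52
ee_pos: [494.3, -19.1, 28.8]
orientation: [-2.071, 2.362, -0.0]
ft_force: [-0.9, -1.3, 3.2]
width: 13.7
```

Run:
```python
from h import *
state()
ims=snap('scene','s8.png')
cv2.imwrite('pics/s8c.png',cv2.resize(ims['pixels'][120:260,180:340,::-1],None,fx=4,fy=4))
```

```text
t 12.53 pos [494.3 -19.1  28.8] yawx -1.702 down [ 0. -0. -1.] F [-0.9 -1.3  3.2] w 13.7
```

View pics/s8c.png

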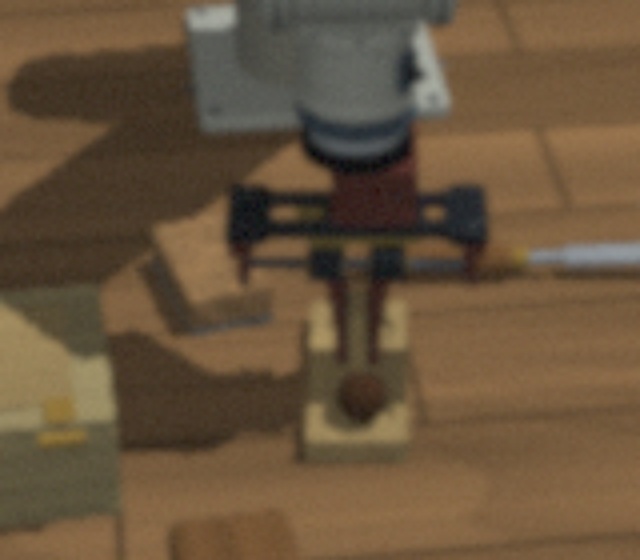

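move_arm --motion '[[[0,0,-0.01],[0,0,0]],[[0,0,-0.04],[0,0,0]],[[0,0,-0.08],[0,0,0]],[[0,0,-0.13],[0,0,0]],[[0,0,-0.18],[0,0,0]]]'

```text
t: 13.2
ee_pos: [494.3, -19.1, 56.4]
orientation: [-2.071, 2.362, -0.0]
ft_force: [-0.2, -0.4, -2.9]
width: 14.0
```

move_arm --motion '[[[0,0,-0.05],[0,0,0]],[[0,0,-0.1],[0,0,0]],[[0,0,-0.15],[0,0,0]],[[0,0,-0.2],[0,0,0]],[[0,0,-0.25],[0,0,0]]]'

```text
t: 13.82
ee_pos: [494.2, -19.1, 93.7]
orientation: [2.071, -2.362, -0.0]
ft_force: [-0.9, 0.4, -3.1]
width: 13.7
```

move_arm --motion '[[[0,0,-0.05],[0,0,0]],[[0,0,-0.1],[0,0,0]],[[0,0,-0.15],[0,0,0]],[[0,0,-0.19],[0,0,0]],[[0,0,-0.22],[0,0,0]]]'

```text
t: 14.45
ee_pos: [494.3, -19.1, 126.6]
orientation: [-2.071, 2.362, -0.0]
ft_force: [-0.5, 0.6, -2.7]
width: 14.3
```

Run:
```python
from h import *
state()
ims=snap('scene','s9.png')
cv2.imwrite('pics/s9c.png',cv2.resize(ims['pixels'][80:260,160:340,::-1],None,fx=3.3,fy=3.3))
for c in ('scene','top'): print([ctrl.pinpoint(c,n)[:1] for n in ('carrier_grip','ball_center','pocket')])
```

```text
t 14.45 pos [494.3 -19.1 126.6] yawx -1.702 down [ 0. -0. -1.] F [-0.5  0.6 -2.7] w 14.3
[[{'location': [500.4, -22.1, 149.6], 'p': 0.97}], [{'location': [548.3, -24.0, 130.5], 'p': 0.64}], [{'location': [548.6, -26.4, 110.5], 'p': 0.79}]]
[[{'location': [494.5, -20.3, 49.4], 'p': 0.72}], [{'location': [548.0, -19.5, 29.4], 'p': 0.55}], [{'location': [544.8, -31.3, 12.0], 'p': 0.68}]]
```

View pics/s9c.png

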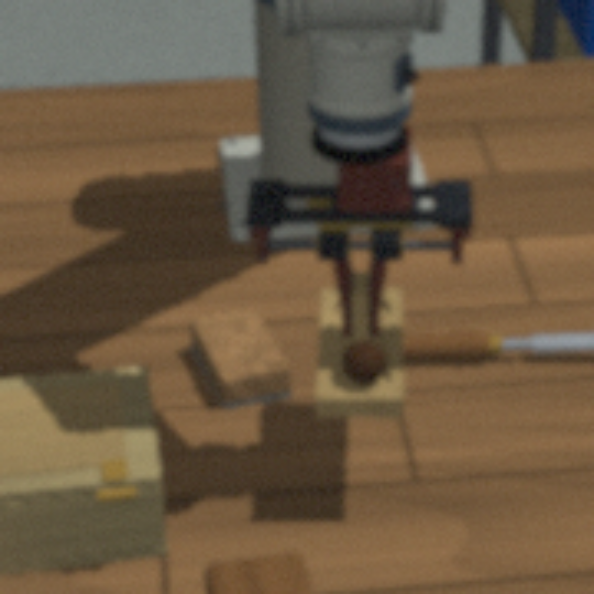

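move_arm --motion '[[[0,0,-0.03],[0,0,0]],[[0,0,-0.08],[0,0,0]],[[0,0,-0.14],[0,0,0]],[[0,0,-0.2],[0,0,0]],[[0,0,-0.26],[0,0,0]]]'

```text
t: 15.42
ee_pos: [494.4, -19.1, 166.1]
orientation: [-2.071, 2.362, -0.001]
ft_force: [0.6, 0.3, -2.7]
width: 14.0
```

move_arm --motion '[[[0,0,-0.06],[0,0,0]],[[0,0,-0.12],[0,0,0]],[[0,0,-0.18],[0,0,0]],[[0,0,-0.23],[0,0,0]],[[0,0,-0.26],[0,0,0]]]'

```text
t: 16.05
ee_pos: [494.4, -19.1, 204.7]
orientation: [-2.071, 2.362, -0.0]
ft_force: [-0.4, -0.2, -3.4]
width: 14.1
```

Run:
```python
from h import *
go([539,-285,212])
```

```text
t 16.05 pos [494.4 -19.1 204.7] yawx -1.702 down [ 0. -0. -1.] F [-0.4 -0.2 -3.4] w 14.1
[ 539 -285  212] -> [ 1.719 -0.526 -0.048]
```

move_arm --motion '[[[0.01,-0.003,0],[0,0,0]],[[0.03,-0.009,-0.01],[0,0,0]],[[0.06,-0.018,-0.02],[0,0,0]],[[0.1,-0.03,-0.03],[0,0,0]],[[0.15,-0.045,-0.04],[0,0,0]]]'

```text
t: 16.68
ee_pos: [498.1, -42.8, 210.2]
orientation: [2.071, -2.362, -0.0]
ft_force: [0.2, -0.1, -3.3]
width: 13.9
```

move_arm --motion '[[[0.06,-0.018,0],[0,0,0]],[[0.13,-0.04,0],[0,0,0]],[[0.2,-0.061,0],[0,0,0]],[[0.27,-0.083,0],[0,0,0]],[[0.34,-0.104,0],[0,0,0]]]'

```text
t: 17.3
ee_pos: [506.9, -95.7, 210.2]
orientation: [2.071, -2.362, -0.0]
ft_force: [-0.3, 0.5, -2.8]
width: 14.0
```

move_arm --motion '[[[0.07,-0.021,0],[0,0,0]],[[0.14,-0.043,0],[0,0,0]],[[0.21,-0.064,0],[0,0,0]],[[0.28,-0.086,0],[0,0,0]],[[0.35,-0.107,0],[0,0,0]]]'

```text
t: 17.92
ee_pos: [516.0, -149.7, 210.2]
orientation: [2.071, -2.362, -0.0]
ft_force: [-0.4, -0.3, -2.3]
width: 14.1
```

move_arm --motion '[[[0.07,-0.021,0],[0,0,0]],[[0.14,-0.043,0],[0,0,0]],[[0.21,-0.064,0],[0,0,0]],[[0.28,-0.086,0],[0,0,0]],[[0.35,-0.107,0],[0,0,0]]]'

```text
t: 18.55
ee_pos: [525.1, -203.9, 210.2]
orientation: [-2.071, 2.362, 0.0]
ft_force: [-0.4, -0.0, -2.1]
width: 13.7
```

move_arm --motion '[[[0.07,-0.021,0],[0,0,0]],[[0.14,-0.043,0],[0,0,0]],[[0.21,-0.064,0],[0,0,0]],[[0.27,-0.083,0],[0,0,0]],[[0.32,-0.098,0],[0,0,0]]]'

```text
t: 19.18
ee_pos: [533.3, -253.2, 210.2]
orientation: [-2.071, 2.362, 0.0]
ft_force: [-0.3, 0.3, -3.0]
width: 13.9
```

Run:
```python
from h import *
go([539,-285,212])
```

```text
t 19.18 pos [ 533.3 -253.2  210.2] yawx -1.702 down [-0.  0. -1.] F [-0.3  0.3 -3. ] w 13.9
[ 539 -285  212] -> [ 0.205 -0.065 -0.012]
```

move_arm --motion '[[[0.05,-0.016,0],[0,0,0]],[[0.1,-0.032,0],[0,0,0]],[[0.14,-0.045,0],[0,0,0]],[[0.17,-0.055,0],[0,0,0]],[[0.185,-0.06,0],[0,0,0]]]'

```text
t: 19.8
ee_pos: [538.5, -281.6, 210.2]
orientation: [2.071, -2.362, -0.0]
ft_force: [0.2, 0.1, -3.1]
width: 13.7
```

move_arm --motion '[[[0.01,-0.003,0],[0,0,0]],[[0.015,-0.003,0],[0,0,0]],[[0.015,-0.003,0],[0,0,0]],[[0.015,-0.003,0],[0,0,0]],[[0.015,-0.003,0],[0,0,0]]]'

```text
t: 20.42
ee_pos: [538.7, -283.5, 210.2]
orientation: [2.071, -2.362, -0.0]
ft_force: [-0.1, -0.8, -3.5]
width: 14.1
```

Run:
```python
from h import *
state()
for c in ('scene','top'):
    im=snap(c,c+'10.png')
    print(c,[(n,[(np.round(d['location']).tolist(),round(d['p'],2)) for d in ctrl.pinpoint(c,n)[:1]]) for n in ('carrier_grip','ball_center','pocket','lid_center','spare_grip')])
    if c=='scene': cv2.imwrite('pics/s10c.png',cv2.resize(im['pixels'][90:260,90:280,::-1],None,fx=3.5,fy=3.5))
```

```text
t 20.43 pos [ 538.7 -283.5  210.2] yawx -1.702 down [-0.  0. -1.] F [-0.1 -0.8 -3.5] w 14.1
scene [('carrier_grip', [([544.0, -283.0, 233.0], 0.75)]), ('ball_center', [([595.0, -283.0, 214.0], 0.74)]), ('pocket', [([590.0, -292.0, 193.0], 0.94)]), ('lid_center', [([539.0, -283.0, 88.0], 0.88)]), ('spare_grip', [([560.0, 264.0, 46.0], 0.8)])]
top [('carrier_grip', [([538.0, -284.0, 231.0], 0.55)]), ('ball_center', [([590.0, -287.0, 208.0], 0.48)]), ('pocket', [([591.0, -294.0, 193.0], 0.54)]), ('lid_center', [([541.0, -289.0, 79.0], 0.56)]), ('spare_grip', [([555.0, 260.0, 43.0], 0.86)])]
```

View pics/s10c.png

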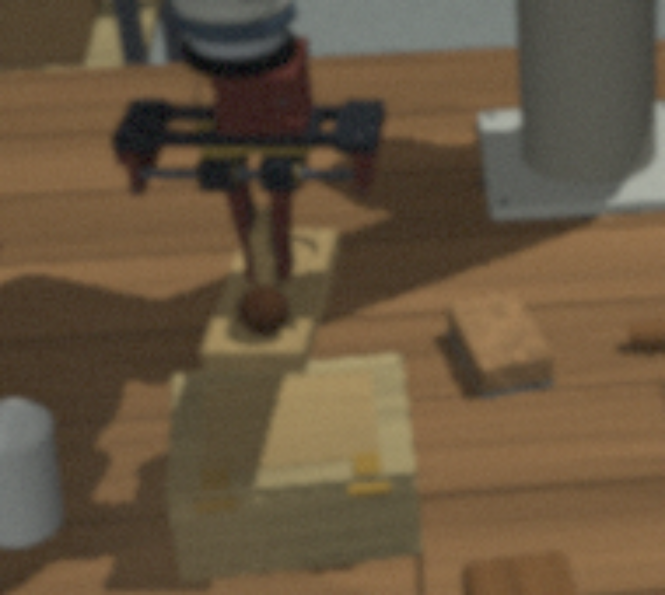

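View pics/top10.png

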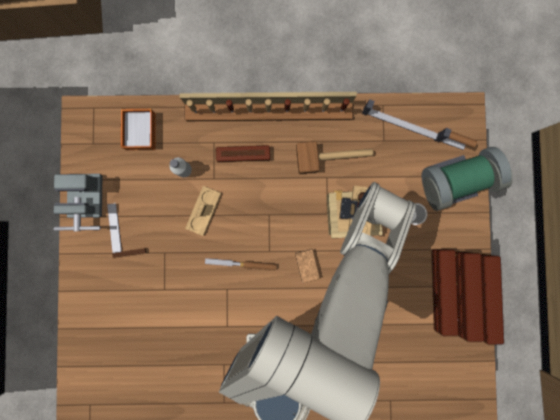

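Run:
```python
from h import *
im=ctrl.get_image('scene'); m=ctrl.regions_of('scene','carrier_grip')[0]['mask'].astype(np.float32)
def mod(p):
    P=Ro.from_euler('y',p[3]).as_matrix()
    return [ ((q-[0,0,46])@P.T)@rz(-.131).T+[p[0],p[1],p[2]] for q in carrier([0,0,0])[:1]]
mk=ctrl.regions_of('scene','ball_center'); mm=np.maximum(m,mk[0]['mask']) if mk else m
k=np.ones((5,5),np.uint8)
for x0 in ([539,-284,229,0.],[539,-284,229,.1],[539,-284,229,-.1]): print(fit(mod,[mm],[im],x0,np.array([4,4,4,.08])))
```

```text
(array([ 5.41180772e+02, -2.81433130e+02,  2.27446057e+02, -5.16043425e-04]), np.float64(0.8635155558586121))
(array([ 5.41953174e+02, -2.81422771e+02,  2.28607992e+02,  9.36708111e-03]), np.float64(0.8634601831436157))
(array([ 5.39921497e+02, -2.82248876e+02,  2.26467159e+02,  8.62364187e-03]), np.float64(0.8637259006500244))
```

The carrier is level (pitch about 0.01 rad or less), held still, and centred over the lid. Handing in.

```bash
python3 -c "
from h import *
print(ctrl.close_job())"
```

```text
the job is handed in; nothing more can be done
None
```

I closed the lid of the cutter case and picked up the ball carrier. The job was handed in, at about 20.5 s, with the gripper holding the carrier over the middle of the lid. `close_job()` reports no verdict, so success rests on my own checks below.

- **Lid:** I pushed it down along its arc at about 0.4 rad/s with the closed fingertips. It ended in firm contact, at 10.6 N with the fingertip at 80.8 mm, which matches a closed lid. The pictures show it closed.
- **Carrier:** I pinched it by the fin, lifted it and moved it slowly. At the end the finger opening was 14 mm, the thickness of the fin.
    - **Position:** the grip was within about 5 mm of the lid's middle seen from above. It was about 228 mm up, so the underside was about 10 cm above the lid.
    - **Level:** a fit to the camera image put its pitch at about 0.01 rad or less.
- **Ball:** the last picture shows it in its pocket. The networks put it about 7 to 10 mm from the pocket's middle horizontally, which is the size of its normal play plus their error.
- **Bystanders:** the empty carrier's measured position was unchanged. I did not measure the others, but none looked moved in the pictures.

No check failed. The networks' readings differed from each other by a few mm. One top-camera reading taken during the lift came from an older picture, so I ignored it.

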